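# Pack the closed samples into the transport tray

### The arm

A 6-joint arm with a two-finger parallel gripper is mounted at the origin on the work surface. World frame = base frame: x ahead of the robot, y to its left, z up, the work surface at z = 0. Lengths are in m, angles in rad, forces in N, time in s.
With the tool pointing down it reaches from about 0.25 to 0.725 m from the base axis. Payload 4 kg.
Tool frame: the origin (TCP) lies midway between the tips of the shut fingers; the grasp point (between the pads) lies 19 mm behind it; z points along the fingers, y is the direction in which the jaws open and shut (so a half turn about z gives the same grasp; the last joint's range is limited). The gripper opens to 85 mm and grips with 20 to 120 N. Pads are 22 mm wide; open, the fingers measure 114 mm over their backs; the gripper's body (76 mm by 85 mm) begins 54 mm behind the grasp point. The pads swing forward as they close: fully open they stand 13 mm farther back than shut.
Start: joints at [-1.21, 0.241, 0.005, 1.335, 0, 1.571], TCP at [0.177, -0.468, 0.231] pointing down, gripper open.
Joint ranges: [-2.72, 2.72], [-1.05, 1.87], [-1.09, 1.28], [-1.99, 2.15], [-1.42, 1.44], [-3.14, 3.14]. Speed limits (rad/s): [2.79, 2.79, 3.14, 3.14, 3.14, 3.14].

### API

Orientations are given as a unit quaternion [x, y, z, w].
In Python, from workcell import bot, eyes, job gives the robot as it stands.
- The arm moves only by the shell command python3 -m crank 'ROWS'. ROWS is a JSON object of lists of equal length, an entry for each row: "dr": the turn, a rotation vector about the tool's x, y, z in rad, a list of three; "travel": the shift along the tool's x, y, z in m, a list of three; "hand": the finger opening in m, from 0 to 0.0854. In form: {"dr": [[wx, wy, wz], ...], "travel": [[x, y, z], ...], "hand": [hand, ...]}. A call has 1 to 10 rows; each row is the pose to reach, as a shift and turn from the pose commanded when the call began, along the tool's axes at that moment; what a row does not reach only later rows make up. A row lasts 1/8 s, in which the tool goes at most 62.5 mm and 10.7 degrees, less where a joint would pass 70% of its speed; a pose out of reach is approached as far as the arm can. A call with a gripper value outside its range is refused whole. The fingers move at their own pace and stop on an object; the grip force is fixed at half the most. Time passes only in rows, so rows that repeat a pose let the fingers close. It gives the time, the measured TCP pose, the force and the opening at its end, in the units of the state.
- bot.get_obs(): the state, without advancing time (a new reading comes with each control period).
- eyes.camera(name): name is "scene" or "top" or "wrist"; returns a dict with "color" (480x640x3 uint8, red, green, blue), "K" (3x3 intrinsics, pixels), "R" (3x3) and "t" (3): a world point X has camera coordinates R X + t; the wrist camera has in their place "T_tool_cam" (4x4, takes a point from camera to tool coordinates, whose origin is the TCP and whose axes are the flange's). Camera axes: x right, y down, z forward; pixel columns grow to the right and rows downward; lengths in m; the calibration is good to about 2 mm. The wrist camera is an equidistant fisheye: a pixel r from the principal point sees the ray r / f radians off the axis. A picture is of the moment at which its call begins: read the wrist's pose just before it. There is no depth.
- job.job_done(): hands the job in, once; it reports no verdict.
The state is a dict: "clock": time; "joint_pos": joint angles; "joint_vel": joint speeds; "tau": joint torques, N m; "eef_pos": TCP position; "tool_rot": TCP orientation; "ft_force": force on the tool from outside, world axes, zero at the start; "ft_torque": the same for the moment, N m; "grip_width": finger opening in m.
Only numpy, scipy, OpenCV 4.12 (cv2) and the standard library are available. Lean on these libraries where they do the work, as an engineer would, in place of code of your own. Each camera call takes 0.05 s, during which the arm holds its last target.

### The job

Pack the closed samples for transport: stand the lidded wide pot, the capped vial, the capped square bottle and the closed slide box upright in the tray, each right down inside the holder that matches its shape and size. Leave the pot without a lid and the bottle without a cap standing where they are.

Things in the scene. Friction and masses are not known exactly. Their poses are not given: they have to be found in the camera images.
- pot_mid (a point): Wide round sample pot closed with a ribbed flat screw lid, white plastic; 60 mm across, 50 mm high, about 90 g. Stands upright on the bench at the start, at any yaw. Point: its centre, half-way up; z is its upright axis. 
- vial_mid (a point): Slim round sample vial, clear and amber with a white ribbed screw cap, the smallest of the closed containers; 30 mm across, 60 mm high, about 40 g. Stands upright on the bench at the start, at any yaw. Point: its centre, half-way up; z is its upright axis. 
- bottle_mid (a point): Square white plastic bottle with a ribbed round screw cap; body 44 x 44 mm in plan, 46 mm high, its sides square to the point's x and y; cap 32 mm across, from 48 to 66 mm height; 66 mm high in all, about 100 g. Stands upright on the bench at the start, at any yaw. Point: its centre, half-way up; z is its upright axis. 
- slidebox_mid (a point): Closed oblong box for microscope slides, white plastic with a paper label on top; 36 mm along the point's x, 84 mm along its y, 44 mm high, about 110 g. Stands upright on the bench at the start, at any yaw. Point: its centre, half-way up; z is its upright axis. 
- open_pot_mid (a point): Look-alike: a wide round white pot without a lid, open and empty (from above one looks down into it); 58 mm across, 44 mm high, 3 mm wall, about 50 g. Does not belong on the tray. Stands upright on the bench at the start, at any yaw. Point: its centre, half-way up; z is its upright axis. 
- open_bottle_mid (a point): Look-alike: a square white bottle without its cap (a dark open neck is seen from above); body 44 x 44 mm, 46 mm high, neck 27 mm across, 62 mm high in all, about 60 g. Does not belong on the tray. Stands upright on the bench at the start, at any yaw. Point: its centre, half-way up; z is its upright axis. 
- holder_wide: The wide round holder, for the lidded pot: inside 78 mm across. Grey plastic, floor 2 mm thick (6 mm above the bench), rim 4 mm thick with its top 14 mm above the bench. One of four fixed holders, two by two in any arrangement (104 mm apart along x, 120 mm along y), on a fixed flat steel tray 236 x 256 mm with 10 mm rim. Origin: centre of its underside, 4 mm above the bench; x, y along the tray's sides, z up.
- holder_small: The small round holder, for the vial: inside 46 mm across. Grey plastic, floor 2 mm thick (6 mm above the bench), rim 4 mm thick with its top 14 mm above the bench. One of four fixed holders, two by two in any arrangement (104 mm apart along x, 120 mm along y), on a fixed flat steel tray 236 x 256 mm with 10 mm rim. Origin: centre of its underside, 4 mm above the bench; x, y along the tray's sides, z up.
- holder_square: The square holder, for the square bottle: inside 60 x 60 mm. Grey plastic, floor 2 mm thick (6 mm above the bench), rim 4 mm thick with its top 14 mm above the bench. One of four fixed holders, two by two in any arrangement (104 mm apart along x, 120 mm along y), on a fixed flat steel tray 236 x 256 mm with 10 mm rim. Origin: centre of its underside, 4 mm above the bench; x, y along the tray's sides, z up.
- holder_long: The oblong holder, for the slide box: inside 52 mm along its x, 100 mm along its y. Grey plastic, floor 2 mm thick (6 mm above the bench), rim 4 mm thick with its top 14 mm above the bench. One of four fixed holders, two by two in any arrangement (104 mm apart along x, 120 mm along y), on a fixed flat steel tray 236 x 256 mm with 10 mm rim. Origin: centre of its underside, 4 mm above the bench; x, y along the tray's sides, z up.
Mind the look-alikes: they are no part of the job. Leave any turquoise look-alike of the part that bears bottle_mid alone.

How it is judged:
At the end, for the whole second after the job is handed in: Lidded pot, vial, capped bottle and slide box stand in their own holders: centre within 13 mm of the holder's seen from above, down on its floor (4 mm), upright (0.12 rad), at rest; open pot and open bottle upright (0.15 rad) within 20 mm of where they began (horizontal distance between pot_mid and holder_wide below 0.013 m and z of pot_mid in the frame of holder_wide between 0.021 and 0.031 m and angle between each of pot_mid, vial_mid, bottle_mid, slidebox_mid's own z axis and vertical below 0.12 rad and linear speed of each of pot, vial, bottle, slidebox below 0.02 m/s and horizontal distance between vial_mid and holder_small below 0.013 m and z of vial_mid in the frame of holder_small between 0.026 and 0.036 m and horizontal distance between bottle_mid and holder_square below 0.013 m and z of bottle_mid in the frame of holder_square between 0.029 and 0.039 m and horizontal distance between slidebox_mid and holder_long below 0.013 m and z of slidebox_mid in the frame of holder_long between 0.018 and 0.028 m and distance of each of open_pot_mid, open_bottle_mid from where it was at the start of the episode below 0.02 m and angle between each of open_pot_mid, open_bottle_mid's own z axis and vertical below 0.15 rad); the robot touches nothing.
It fails at once if the open pot is shifted by more than 20 mm, lifted or tipped over (distance of open_pot_mid from where it was at the start of the episode above 0.02 m or angle between open_pot_mid's own z axis and vertical above 0.5 rad).
It fails at once if the open bottle is shifted by more than 20 mm, lifted or tipped over (distance of open_bottle_mid from where it was at the start of the episode above 0.02 m or angle between open_bottle_mid's own z axis and vertical above 0.5 rad).
It also fails if it takes over 115 s, if anything falls off the work surface, if the arm or the gripper's body presses on something with over 40 N, if the wrist force passes 120 N, or if a joint passes its speed limit or range.

## Working session

There is one attempt and no reset: what is moved stays moved. The work goes in short steps, Python scripts to look and compute and a shell command to move; the robot and the scene stay as the last step left them, time stands still between calls to the robot, and variables do not carry over. Pictures are saved under pics/ and viewed, and the job is handed in when it is done.

```bash
ls; mkdir -p pics; python3 - <<'E'
from workcell import bot,eyes
import cv2,numpy as np
o=bot.get_obs();print(o)
for n in("top","scene","wrist"):
    c=eyes.camera(n);cv2.imwrite(f"pics/{n}0.png",c["color"][:,:,::-1])
    print(n,{k:np.round(v,4).tolist() for k,v in c.items() if k!="color"})
E
```

```text
pics
{'clock': 0.0, 'joint_pos': array([-1.20998352e+00,  2.41429944e-01,  3.70749354e-03,  1.33522863e+00,
        5.81579430e-06,  1.57078708e+00]), 'joint_vel': array([-5.56210931e-04, -5.59094480e-04, -3.59959603e-04, -2.60849903e-05,
       -6.37883437e-05, -3.38640031e-04]), 'tau': array([ 4.18693689e-04, -3.72320616e+01,  2.52407581e+01,  1.70367962e-02,
       -1.27371317e-05, -4.14665262e-07]), 'eef_pos': array([ 0.17628874, -0.46719407,  0.23039813]), 'tool_rot': array([ 9.83769454e-01,  1.79433835e-01, -1.90447692e-04, -1.06041578e-03]), 'ft_force': array([-0.18273139, -0.64136308,  0.056888  ]), 'ft_torque': array([-0.01764274,  0.00406013, -0.01395252]), 'grip_width': 0.08560057535507164}
top {'K': [[584.6112, 0.0, 315.2429], [0.0, 584.6112, 241.3226], [0.0, 0.0, 1.0]], 'R': [[-0.0234, -0.9992, -0.031], [-0.994, 0.0265, -0.106], [0.1067, 0.0284, -0.9939]], 't': [0.0119, 0.5524, 1.2054]}
scene {'K': [[593.652, 0.0, 312.5983], [0.0, 593.652, 237.123], [0.0, 0.0, 1.0]], 'R': [[0.5783, 0.8158, -0.0068], [0.5988, -0.4302, -0.6756], [-0.554, 0.3866, -0.7373]], 't': [-0.3265, -0.3052, 1.4927]}
wrist {'K': [[371.6483, 0.0, 315.2781], [0.0, 371.6483, 243.8862], [0.0, 0.0, 1.0]], 'T_tool_cam': [[0.0009, -0.9645, -0.2641, 0.0668], [1.0, 0.0008, 0.0005, 0.0007], [-0.0003, -0.2641, 0.9645, -0.1422], [0.0, 0.0, 0.0, 1.0]]}
```

View pics/top0.png

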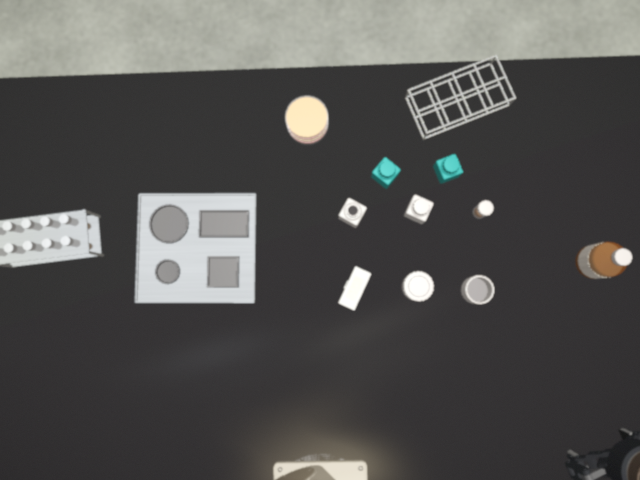

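View pics/scene0.png

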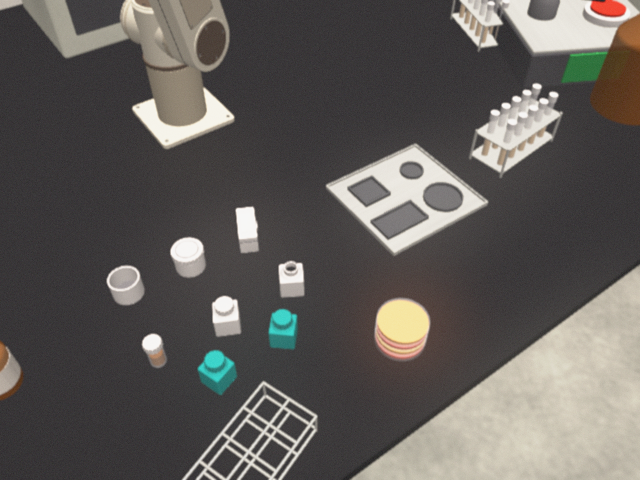

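Candidates in the top view:
- Lidded pot (418,286), versus the open pot (478,290).
- White capped bottle (419,208), versus the open bottle (352,212) and the turquoise ones (386,172) and (449,167).
- Vial (484,209). The amber bottle (605,260) and the tubes on the left are not it.
- Slide box (355,288).

I'll check these in one close crop.

```bash
cat > h.py <<'E'
import numpy as np,cv2
from scipy.spatial.transform import Rotation as Ro
def ray(c,u,v,z):
    K,R,t=c["K"],c["R"],c["t"]
    d=R.T@np.linalg.solve(K,[u,v,1.]);o=-R.T@t
    return o+d*(z-o[2])/d[2]
def proj(c,X):
    p=c["K"]@(c["R"]@np.asarray(X,float)+c["t"]);return p[:2]/p[2]
def rect(c,z,x0,x1,y0,y1,s=2000):
    # metric overhead view of plane z ; cols = -y, rows=-x (x up)
    P=np.array([proj(c,[x,y,z]) for x,y in((x1,y1),(x1,y0),(x0,y0),(x0,y1))],np.float32)
    W,H=int((y1-y0)*s),int((x1-x0)*s)
    M=cv2.getPerspectiveTransform(P,np.array([[0,0],[W,0],[W,H],[0,H]],np.float32))
    return cv2.warpPerspective(c["color"],M,(W,H),flags=cv2.INTER_CUBIC)
E
python3 - <<'E'
from workcell import eyes
from h import *
t=eyes.camera("top");s=eyes.camera("scene")
np.savez("top0.npz",**t);np.savez("scene0.npz",**s)
a=cv2.resize(t["color"][140:320,320:520],None,fx=4,fy=4,interpolation=cv2.INTER_CUBIC)[:600]
cv2.imwrite("pics/crop1.png",a[:,:,::-1])
a=cv2.resize(t["color"][180:315,125:265],None,fx=4,fy=4,interpolation=cv2.INTER_CUBIC)
cv2.imwrite("pics/crop2.png",a[:,:,::-1])
for n,p,z in [("pot",(418,286),.05),("vial",(485,208),.06),("bottle",(420,205),.066),("box",(355,288),.044),("opot",(478,290),.044),("obot",(352,211),.062),("wide",(169,224),.006),("small",(168,271),.006),("sq",(223,272),.006),("long",(223,224),.006),("c1",(138,194),.01),("c2",(255,194),.01),("c3",(255,302),.01)]:
    print(n,ray(t,*p,z).round(3))
E
```

```text
pot [ 0.453 -0.211  0.05 ]
vial [ 0.609 -0.353  0.06 ]
bottle [ 0.618 -0.22   0.066]
box [ 0.452 -0.082  0.044]
opot [ 0.442 -0.334  0.044]
obot [ 0.61  -0.08   0.062]
wide [0.601 0.316 0.006]
small [0.499 0.318 0.006]
sq [0.494 0.199 0.006]
long [0.598 0.198 0.006]
c1 [0.669 0.384 0.01 ]
c2 [0.661 0.127 0.01 ]
c3 [0.428 0.13  0.01 ]
```

View pics/crop1.png

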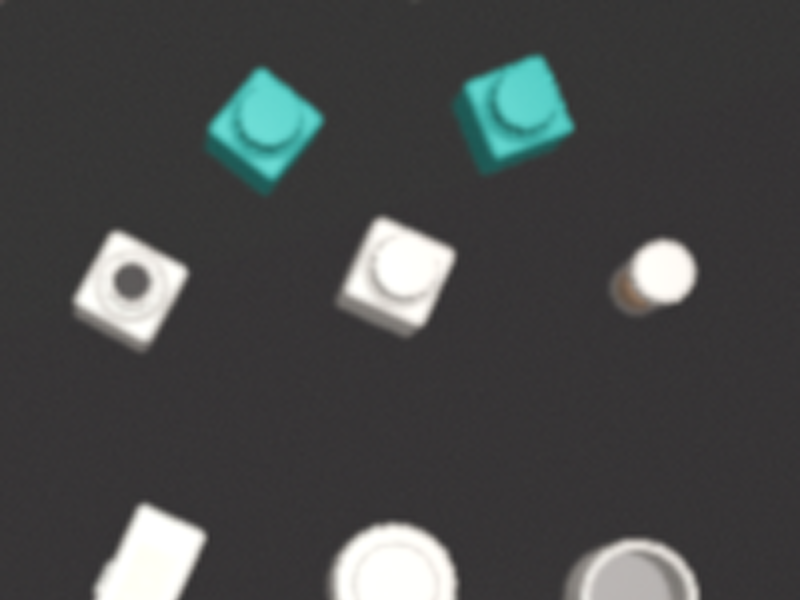

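View pics/crop2.png

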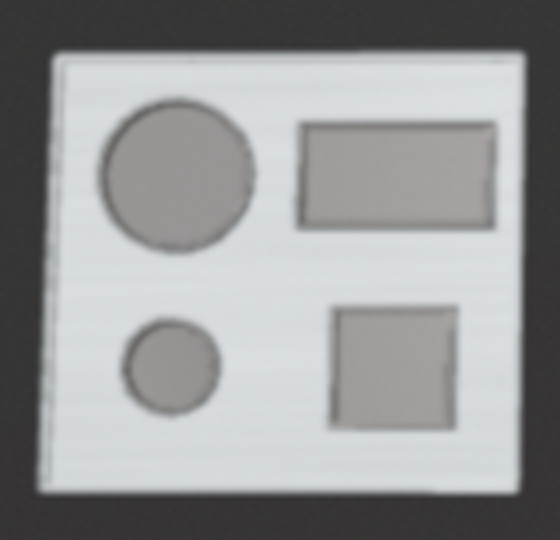

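View pics/wrist0.png

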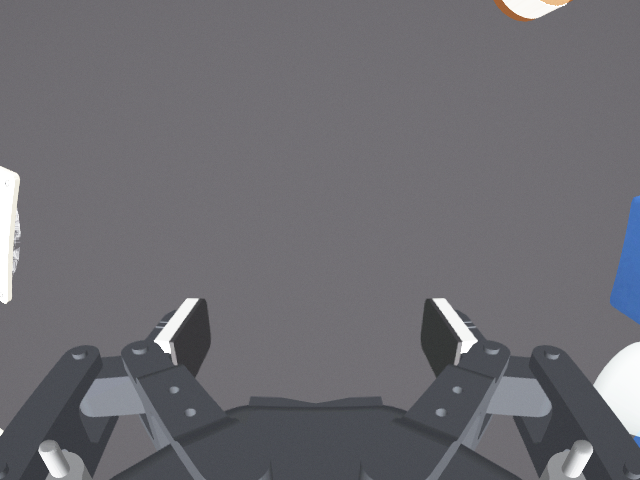

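The crop confirms the choices: a lid on the pot at left, a white cap on the square bottle, and the open neck and open pot as look-alikes. Holders, clockwise from top left: wide, long, square, small. Now the measurement.

```bash
python3 - <<'E'
from h import *
t=dict(np.load("top0.npz"));im=t["color"]
up=cv2.resize(im,None,fx=8,fy=8,interpolation=cv2.INTER_CUBIC)
def roi(cx,cy,h): return up[(cy-h)*8:(cy+h)*8,(cx-h)*8:(cx+h)*8]
def px(c,cx,cy,h): # upscaled px -> original
    c=c.reshape(-1,2).astype(float); return (c+.5)/8-.5+[cx-h,cy-h]
def big(m): return max(cv2.findContours(m,cv2.RETR_EXTERNAL,cv2.CHAIN_APPROX_NONE)[0],key=cv2.contourArea)
for n,(cx,cy),h,z,th in [("pot",(418,286),24,.05,None),("vial",(485,208),16,.06,220),("cap",(420,205),22,.066,None),("bottle",(419,208),24,.046,None),("box",(355,288),28,.044,None),("opot",(478,290),24,.044,None),("obot",(352,212),24,.046,None)]:
    g=cv2.cvtColor(roi(cx,cy,h),cv2.COLOR_RGB2GRAY)
    for th in(120,200,235):
        m=(g>th).astype(np.uint8)*255
        if not m.any(): continue
        p=px(big(m),cx,cy,h)
        w=np.array([ray(t,*q,z)[:2] for q in p],np.float32)*1000
        (c,r)=cv2.minEnclosingCircle(w);b=cv2.minAreaRect(w)
        print(n,th,"circ",np.round(c,1),round(r,1),"rect",np.round(b[0],1),np.round(b[1],1),round(b[2],1))
# holders
g=cv2.cvtColor(up,cv2.COLOR_RGB2GRAY)
for n,(cx,cy),h in [("wide",(169,224),25),("small",(168,271),18),("sq",(223,272),22),("long",(223,224),29)]:
    gg=cv2.cvtColor(roi(cx,cy,h),cv2.COLOR_RGB2GRAY)
    m=(gg<185).astype(np.uint8)*255
    # component holding the centre
    k,l=cv2.connectedComponents(m);mm=(l==l[h*8,h*8]).astype(np.uint8)*255
    p=px(big(mm),cx,cy,h);w=np.array([ray(t,*q,.014)[:2] for q in p],np.float32)*1000
    c,r=cv2.minEnclosingCircle(w);b=cv2.minAreaRect(w)
    print(n,"circ",np.round(c,1),round(r,1),"rect",np.round(b[0],1),np.round(b[1],1),round(b[2],1))
E
```

```text
pot 120 circ [ 453.1 -210.9] 32.8 rect [ 453.1 -211.2] [64.1 64.2] 49.2
pot 200 circ [ 453.3 -211.5] 30.4 rect [ 453.3 -211.7] [59.4 60.1] 87.7
pot 235 circ [ 453.3 -211.6] 29.0 rect [ 453.1 -211.5] [56.3 57.3] 87.7
vial 120 circ [ 609.5 -352.6] 18.4 rect [ 609.9 -353.2] [34.1 35.4] 3.7
vial 200 circ [ 609.8 -354.1] 15.2 rect [ 610.1 -353.9] [29.8 29.6] 69.4
vial 235 circ [ 609.7 -354.1] 13.7 rect [ 610.  -354.1] [26.  26.6] 87.0
cap 120 circ [ 610.8 -217.4] 31.5 rect [ 611.  -217.2] [46.9 50.4] 63.2
cap 200 circ [ 612.4 -218.2] 28.2 rect [ 612.7 -218.4] [42.8 42.6] 63.8
cap 235 circ [ 621.8 -222.9] 20.9 rect [ 617.  -220.4] [39.9 30.2] 63.0
bottle 120 circ [ 614.  -220.4] 32.1 rect [ 614.2 -220.3] [47.7 51.3] 63.2
bottle 200 circ [ 615.6 -221.2] 28.6 rect [ 615.9 -221.4] [43.5 43.4] 63.8
bottle 235 circ [ 625.2 -226. ] 21.2 rect [ 620.2 -223.5] [40.6 30.7] 63.0
box 120 circ [452.5 -80.8] 46.3 rect [453.  -79.9] [42.3 87.6] 63.5
box 200 circ [452.5 -80.8] 44.4 rect [452.9 -80. ] [38.4 84. ] 63.5
box 235 circ [452.2 -81.2] 43.1 rect [452.7 -80.2] [35.5 81.5] 63.5
opot 120 circ [ 444.1 -334.2] 33.2 rect [ 442.9 -335.1] [62.1 64.6] 27.4
opot 200 circ [ 443.4 -336.5] 28.9 rect [ 443.4 -336.5] [57.2 56.9] 42.9
obot 120 circ [611.5 -81. ] 31.2 rect [611.3 -80.8] [47.5 49.4] 59.3
obot 200 circ [612.2 -81.4] 28.8 rect [612.1 -81.3] [43.3 43.5] 59.4
obot 235 circ [618.4 -85. ] 22.8 rect [614.2 -82.6] [40.6 35.7] 59.7
wide circ [601.2 315.2] 44.3 rect [601.7 315.1] [87.7 85.3] 45.5
small circ [498.2 317.6] 28.2 rect [498.  317.5] [55.5 53.4] 73.9
sq circ [494.8 197.5] 47.2 rect [494.6 197.8] [70.1 67.4] 88.5
long circ [598.3 195. ] 61.3 rect [598.3 195.6] [110.2  60.7] 88.4
```

All measured sizes match the data (pot 60, vial 30, bottle 43.5, box 38x84, holder spacing 103x120). Next, a helper that gives the shift and turn to a target.

```bash
cat > go.py <<'E'
import sys
from workcell import bot
from h import *
# usage: go.py x y z phi(deg, direction of tool x)
x,y,z,ph=map(float,sys.argv[1:5])
o=bot.get_obs();R=Ro.from_quat(o["tool_rot"])
G=Ro.from_euler("z",ph,degrees=True)*Ro.from_euler("x",180,degrees=True)
tr=R.inv().apply(np.array([x,y,z])-o["eef_pos"])
print("t",round(o["clock"],2),"pos",o["eef_pos"].round(4),"F",o["ft_force"].round(1),"w",round(o["grip_width"],4),"q",o["joint_pos"].round(2))
print("travel",tr.round(4),"dr",(R.inv()*G).as_rotvec().round(4))
E
python3 go.py .453 -.2115 .16 90
```

```text
t 0.25 pos [ 0.1764 -0.4675  0.2309] F [-0.3  0.1  0.4] w 0.0852 q [-1.21  0.24  0.    1.34 -0.    1.57]
travel [ 0.3492 -0.1418  0.071 ] dr [-9.00e-04 -6.00e-04 -1.21e+00]
```

```bash
python3 -m crank '{"dr":[[0,0,-1.21],[0,0,-1.21],[0,0,-1.21],[0,0,-1.21],[0,0,-1.21],[0,0,-1.21],[0,0,-1.21],[0,0,-1.21],[0,0,-1.21]],"travel":[[0.349,-0.142,0.071],[0.349,-0.142,0.071],[0.349,-0.142,0.071],[0.349,-0.142,0.071],[0.349,-0.142,0.071],[0.349,-0.142,0.071],[0.349,-0.142,0.071],[0.349,-0.142,0.071],[0.349,-0.142,0.071]],"hand":[0.085,0.085,0.085,0.085,0.085,0.085,0.085,0.085,0.085]}'; python3 go.py .453 -.2115 .012 90
python3 - <<'E'
from workcell import eyes
import cv2
cv2.imwrite("pics/w1.png",eyes.camera("wrist")["color"][:,:,::-1])
E
```

```text
clock: 1.38
eef_pos: [0.4525, -0.2122, 0.1604]
tool_rot: [0.708, 0.706, -0.0, -0.0]
ft_force: [-0.6, -0.5, -0.1]
grip_width: 0.0849
t 1.38 pos [ 0.4525 -0.2122  0.1604] F [-0.6 -0.5 -0.1] w 0.0849 q [-0.44  0.28 -0.13  1.16 -0.    1.13]
travel [0.0007 0.0006 0.1484] dr [-0.0003  0.0002 -0.0021]
```

View pics/w1.png

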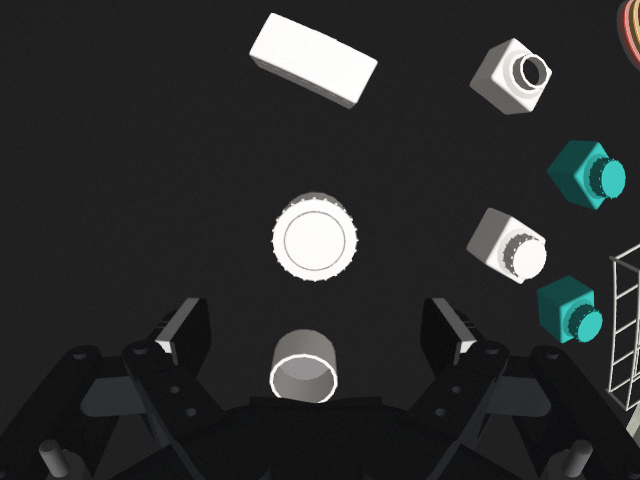

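The wrist view shows the lidded pot at (315,240), centred between the jaws, and the open pot at (303,380) clear of the fingers. Descending and gripping.

```bash
python3 -m crank '{"dr":[[0,0,0],[0,0,0],[0,0,0],[0,0,0],[0,0,0],[0,0,0],[0,0,0],[0,0,0],[0,0,0]],"travel":[[0,0,0.05],[0,0,0.1],[0,0,0.13],[0,0,0.148],[0,0,0.148],[0,0,0.148],[0,0,0.148],[0,0,0.148],[0,0,0.148]],"hand":[0.085,0.085,0.085,0.085,0.085,0.03,0.03,0.03,0.03]}'; python3 go.py .601 .3155 .16 90
```

```text
clock: 2.55
eef_pos: [0.454, -0.2127, 0.014]
tool_rot: [0.707, 0.707, 0.0, 0.002]
ft_force: [-0.8, -0.7, 6.9]
grip_width: 0.0584
t 2.55 pos [ 0.454  -0.2127  0.014 ] F [-0.8 -0.7  6.9] w 0.0584 q [-0.44  0.45 -0.32  0.8  -0.    1.13]
travel [ 0.528   0.1471 -0.1468] dr [ 0.0026  0.0023 -0.0006]
```

```bash
python3 -m crank '{"dr":[[0,0,0],[0,0,0],[0,0,0],[0,0,0],[0,0,0],[0,0,0],[0,0,0],[0,0,0],[0,0,0],[0,0,0]],"travel":[[0,0,-0.03],[0,0,-0.08],[0.03,0.01,-0.12],[0.08,0.025,-0.147],[0.14,0.04,-0.147],[0.2,0.055,-0.147],[0.26,0.07,-0.147],[0.31,0.085,-0.147],[0.36,0.1,-0.147],[0.41,0.115,-0.147]],"hand":[0.03,0.03,0.03,0.03,0.03,0.03,0.03,0.03,0.03,0.03]}'; python3 go.py .601 .3155 .16 90
```

```text
clock: 3.8
eef_pos: [0.5682, 0.2001, 0.1597]
tool_rot: [0.707, 0.707, 0.0, 0.0]
ft_force: [-0.4, -1.4, -0.4]
grip_width: 0.0585
t 3.8 pos [0.5682 0.2001 0.1597] F [-0.4 -1.4 -0.4] w 0.0585 q [ 0.34  0.48  0.16  1.25 -0.    1.91]
travel [ 0.1154  0.0329 -0.0003] dr [ 0.0007 -0.0002  0.0003]
```

```bash
python3 -m crank '{"dr":[[0,0,0],[0,0,0],[0,0,0],[0,0,0],[0,0,0],[0,0,0],[0,0,0]],"travel":[[0.05,0.014,0],[0.1,0.028,0],[0.115,0.033,0],[0.115,0.033,0.05],[0.115,0.033,0.095],[0.115,0.033,0.11],[0.115,0.033,0.11]],"hand":[0.03,0.03,0.03,0.03,0.03,0.03,0.03]}'; python3 go.py .601 .3155 .020 90
python3 - <<'E'
from workcell import eyes
import cv2
cv2.imwrite("pics/w2.png",eyes.camera("wrist")["color"][:,:,::-1])
cv2.imwrite("pics/s2.png",cv2.resize(eyes.camera("scene")["color"][120:270,310:510],None,fx=3,fy=3)[:,:,::-1])
E
```

```text
clock: 4.68
eef_pos: [0.6004, 0.3129, 0.0487]
tool_rot: [0.707, 0.707, -0.001, -0.0]
ft_force: [0.3, -0.2, -0.5]
grip_width: 0.0586
t 4.67 pos [0.6004 0.3129 0.0487] F [ 0.3 -0.2 -0.5] w 0.0586 q [0.48 0.71 0.26 1.13 0.   2.05]
travel [0.0026 0.0007 0.0287] dr [-0.0019  0.0008 -0.0001]
```

View pics/w2.png

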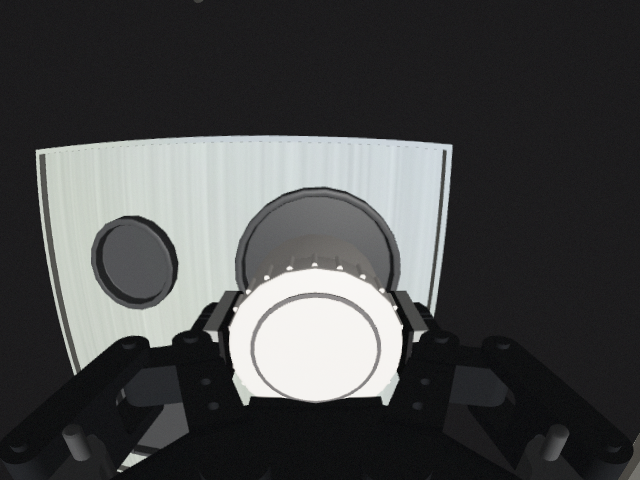

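View pics/s2.png

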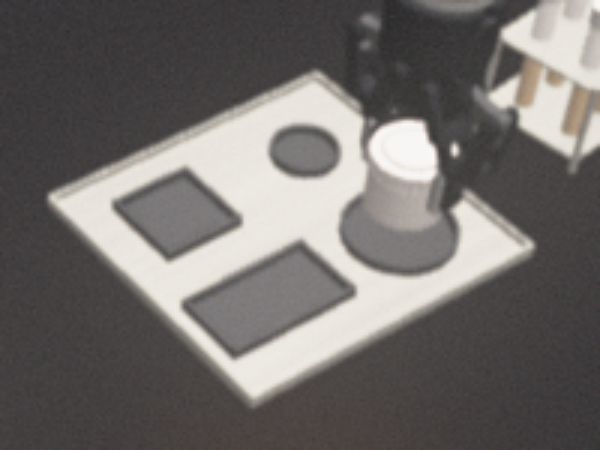

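The pot hangs over the wide holder (wrist view, rim centre about (318,265)) and is in line laterally. Lower and release; I'll check in the pictures afterwards.

```bash
python3 -m crank '{"dr":[[0,0,0],[0,0,0],[0,0,0],[0,0,0],[0,0,0],[0,0,0],[0,0,0],[0,0,0],[0,0,0],[0,0,0]],"travel":[[0.002,0.001,0.015],[0.002,0.001,0.025],[0.002,0.001,0.029],[0.002,0.001,0.029],[0.002,0.001,0.029],[0.002,0.001,0.029],[0.002,0.001,0.029],[0.002,0.001,0.0],[0.002,0.001,-0.05],[0.002,0.001,-0.1]],"hand":[0.03,0.03,0.03,0.03,0.085,0.085,0.085,0.085,0.085,0.085]}'; python3 go.py .453 -.08 .16 153.5
python3 - <<'E'
from workcell import eyes
import cv2
cv2.imwrite("pics/w3.png",eyes.camera("wrist")["color"][:,:,::-1])
E
```

```text
clock: 6.02
eef_pos: [0.6016, 0.3151, 0.1503]
tool_rot: [0.707, 0.707, -0.0, -0.0]
ft_force: [1.1, -0.4, -0.0]
grip_width: 0.0851
t 6.03 pos [0.6016 0.3151 0.1503] F [ 1.1 -0.4 -0. ] w 0.0851 q [0.48 0.64 0.42 1.35 0.   2.05]
travel [-0.3951 -0.1486 -0.0095] dr [-9.0000e-04 -1.0000e-04 -1.1083e+00]
```

View pics/w3.png

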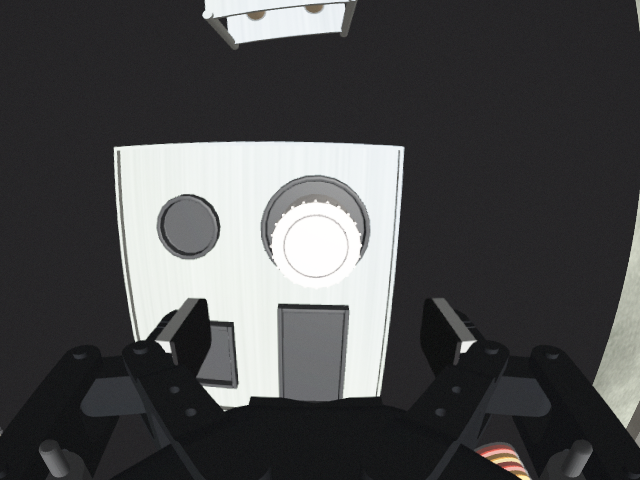

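The pot sits inside the wide holder (lid at (316,245), rim visible behind it). On to the slide box.

```bash
python3 -m crank '{"dr":[[0,0,-1.108],[0,0,-1.108],[0,0,-1.108],[0,0,-1.108],[0,0,-1.108],[0,0,-1.108],[0,0,-1.108],[0,0,-1.108],[0,0,-1.108],[0,0,-1.108]],"travel":[[-0.395,-0.149,-0.01],[-0.395,-0.149,-0.01],[-0.395,-0.149,-0.01],[-0.395,-0.149,-0.01],[-0.395,-0.149,-0.01],[-0.395,-0.149,-0.01],[-0.395,-0.149,-0.01],[-0.395,-0.149,-0.01],[-0.395,-0.149,-0.01],[-0.395,-0.149,-0.01]],"hand":[0.07,0.07,0.07,0.07,0.07,0.07,0.07,0.07,0.07,0.07]}'; python3 go.py .453 -.08 .012 153.5
python3 - <<'E'
from workcell import eyes
import cv2
cv2.imwrite("pics/w4.png",eyes.camera("wrist")["color"][:,:,::-1])
E
```

```text
clock: 7.32
eef_pos: [0.4535, -0.0786, 0.1593]
tool_rot: [0.228, 0.974, 0.0, 0.0]
ft_force: [0.3, -0.2, -0.4]
grip_width: 0.0705
t 7.33 pos [ 0.4535 -0.0786  0.1593] F [ 0.3 -0.2 -0.4] w 0.0705 q [-0.17  0.21 -0.23  1.13  0.    0.29]
travel [-1.000e-04 -1.500e-03  1.473e-01] dr [0.0003 0.0002 0.0016]
```

View pics/w4.png

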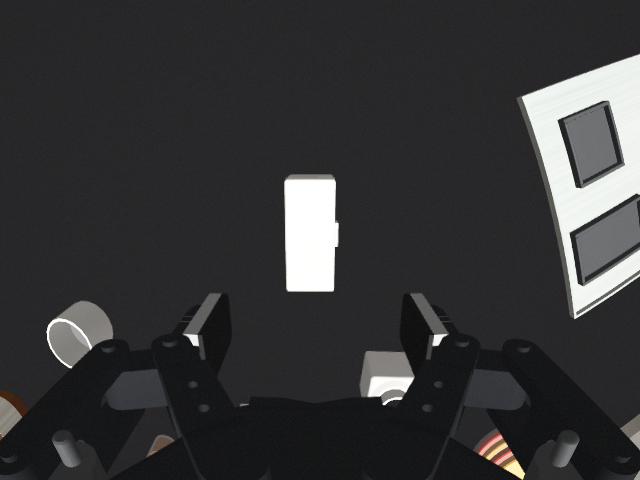

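The box is square between the jaws, centred at (311,233), with a small clasp at (337,235). Everything else is clear.

```bash
python3 -m crank '{"dr":[[0,0,0],[0,0,0],[0,0,0],[0,0,0],[0,0,0],[0,0,0],[0,0,0],[0,0,0],[0,0,0],[0,0,0]],"travel":[[0,-0.001,0.05],[0,-0.001,0.1],[0,-0.001,0.13],[0,-0.001,0.147],[0,-0.001,0.147],[0,-0.001,0.147],[0,-0.001,0.147],[0,-0.001,0.147],[0,-0.001,0.12],[0,-0.001,0.07]],"hand":[0.07,0.07,0.07,0.07,0.02,0.02,0.02,0.02,0.02,0.02]}'; python3 go.py .598 .1955 .16 88.4
python3 - <<'E'
from workcell import eyes
import cv2
cv2.imwrite("pics/w5.png",eyes.camera("wrist")["color"][:,:,::-1])
E
```

```text
clock: 8.62
eef_pos: [0.4505, -0.0803, 0.0887]
tool_rot: [0.229, 0.973, -0.0, -0.002]
ft_force: [1.1, -0.1, -0.7]
grip_width: 0.0351
t 8.62 pos [ 0.4505 -0.0803  0.0887] F [ 1.1 -0.1 -0.7] w 0.0351 q [-0.18  0.28 -0.34  0.95  0.    0.29]
travel [-0.0084  0.3126 -0.0718] dr [-0.0038 -0.0034  1.1357]
```

View pics/w5.png

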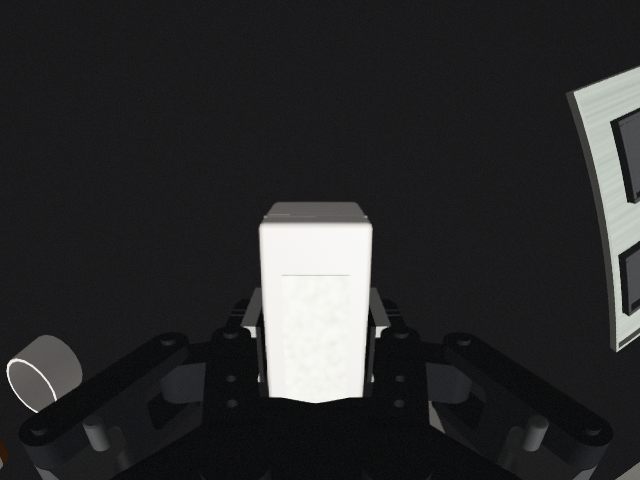

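```bash
python3 -m crank '{"dr":[[0,0,0],[0,0,0.16],[0,0,0.32],[0,0,0.48],[0,0,0.64],[0,0,0.80],[0,0,0.96],[0,0,1.10],[0,0,1.136],[0,0,1.136]],"travel":[[0,0.02,-0.04],[0,0.06,-0.071],[-0.002,0.11,-0.071],[-0.004,0.16,-0.071],[-0.006,0.21,-0.071],[-0.008,0.26,-0.071],[-0.008,0.3,-0.071],[-0.008,0.312,-0.05],[-0.008,0.312,-0.01],[-0.008,0.312,0.03]],"hand":[0.02,0.02,0.02,0.02,0.02,0.02,0.02,0.02,0.02,0.02]}'; python3 go.py .598 .1955 .019 88.4
python3 - <<'E'
from workcell import eyes
import cv2
cv2.imwrite("pics/w6.png",eyes.camera("wrist")["color"][:,:,::-1])
cv2.imwrite("pics/s6.png",cv2.resize(eyes.camera("scene")["color"][120:270,310:510],None,fx=3,fy=3)[:,:,::-1])
E
```

```text
clock: 9.93
eef_pos: [0.5992, 0.1954, 0.0584]
tool_rot: [0.717, 0.697, 0.0, 0.0]
ft_force: [-0.3, -0.7, -1.5]
grip_width: 0.0351
t 9.93 pos [0.5992 0.1954 0.0584] F [-0.3 -0.7 -1.5] w 0.0351 q [0.32 0.61 0.11 1.07 0.   1.91]
travel [ 0.0001 -0.0012  0.0394] dr [ 0.001  -0.0004  0.0002]
```

View pics/w6.png

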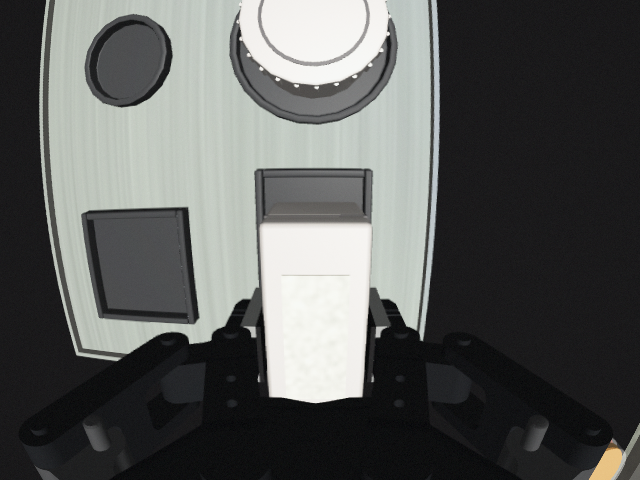

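View pics/s6.png

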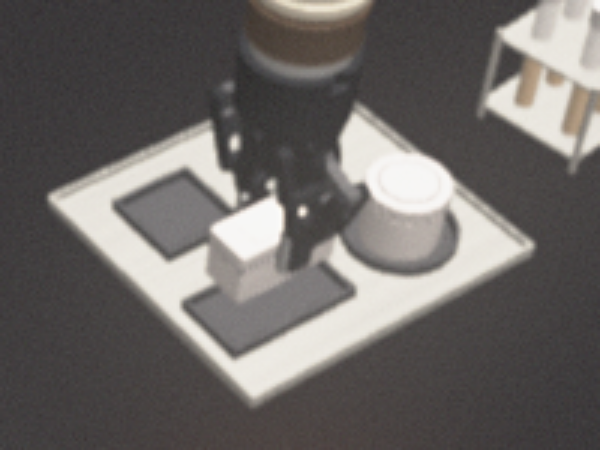

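The box is aligned over the oblong holder (walls at columns 257 and 371, box 260–372). Lower and release.

```bash
python3 -m crank '{"dr":[[0,0,0],[0,0,0],[0,0,0],[0,0,0],[0,0,0],[0,0,0],[0,0,0],[0,0,0],[0,0,0],[0,0,0]],"travel":[[0,-0.001,0.02],[0,-0.001,0.034],[0,-0.001,0.039],[0,-0.001,0.04],[0,-0.001,0.04],[0,-0.001,0.04],[0,-0.001,0.04],[0,-0.001,0.01],[0,-0.001,-0.05],[0,-0.001,-0.1]],"hand":[0.02,0.02,0.02,0.02,0.06,0.06,0.06,0.06,0.06,0.06]}'; python3 go.py .616 -.221 .16 63.8
python3 - <<'E'
from workcell import eyes
import cv2
cv2.imwrite("pics/w7.png",eyes.camera("wrist")["color"][:,:,::-1])
E
```

```text
clock: 11.28
eef_pos: [0.5981, 0.1951, 0.1615]
tool_rot: [0.717, 0.697, 0.001, 0.0]
ft_force: [0.5, -0.3, 0.4]
grip_width: 0.0597
t 11.28 pos [0.5981 0.1951 0.1615] F [ 0.5 -0.3  0.4] w 0.0597 q [0.32 0.53 0.25 1.29 0.   1.91]
travel [-0.4154  0.0295  0.0014] dr [ 0.001  -0.0006  0.4293]
```

View pics/w7.png

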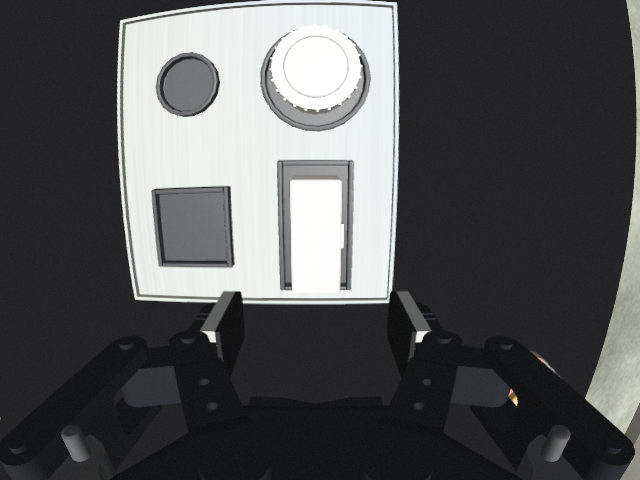

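The box is in its holder (centre (316,235)). Next, the bottle.

```bash
python3 -m crank '{"dr":[[0,0,0.429],[0,0,0.429],[0,0,0.429],[0,0,0.429],[0,0,0.429],[0,0,0.429],[0,0,0.429],[0,0,0.429],[0,0,0.429],[0,0,0.429]],"travel":[[-0.415,0.029,0],[-0.415,0.029,0],[-0.415,0.029,0],[-0.415,0.029,0],[-0.415,0.029,0],[-0.415,0.029,0],[-0.415,0.029,0],[-0.415,0.029,0],[-0.415,0.029,0],[-0.415,0.029,0]],"hand":[0.065,0.065,0.065,0.065,0.065,0.065,0.065,0.065,0.065,0.065]}'; python3 go.py .616 -.221 .014 63.8
python3 - <<'E'
from workcell import eyes
import cv2
cv2.imwrite("pics/w8.png",eyes.camera("wrist")["color"][:,:,::-1])
E
```

```text
clock: 12.58
eef_pos: [0.6154, -0.2191, 0.1594]
tool_rot: [0.848, 0.529, 0.0, -0.0]
ft_force: [0.1, 0.1, 0.3]
grip_width: 0.0651
t 12.57 pos [ 0.6154 -0.2191  0.1594] F [0.1 0.1 0.3] w 0.0651 q [-0.34  0.58  0.34  1.32  0.    1.68]
travel [-0.0015  0.0014  0.1454] dr [-0.0003 -0.0002  0.0022]
```

View pics/w8.png

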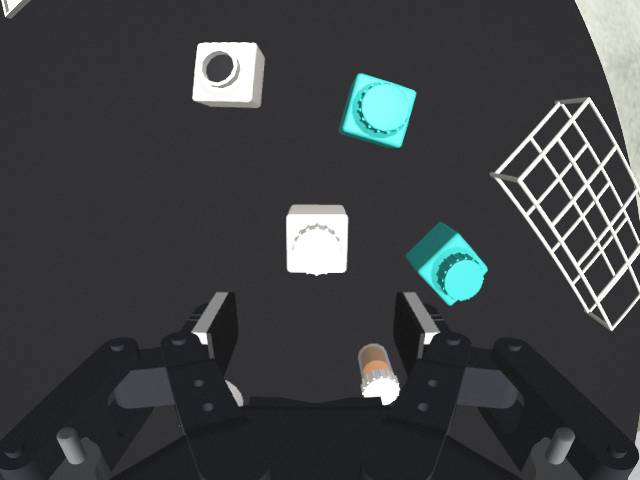

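The white capped bottle is square between the jaws (317,240). The nearer turquoise corner (407,258) is about 64 mm off axis, and the fingers reach about 47 mm.

```bash
python3 -m crank '{"dr":[[0,0,0],[0,0,0],[0,0,0],[0,0,0],[0,0,0],[0,0,0],[0,0,0],[0,0,0],[0,0,0],[0,0,0]],"travel":[[-0.001,0.001,0.05],[-0.001,0.001,0.1],[-0.001,0.001,0.13],[-0.001,0.001,0.145],[-0.001,0.001,0.145],[-0.001,0.001,0.145],[-0.001,0.001,0.145],[-0.001,0.001,0.145],[-0.001,0.001,0.12],[-0.001,0.001,0.07]],"hand":[0.065,0.065,0.065,0.065,0.025,0.025,0.025,0.025,0.025,0.025]}'; python3 go.py .4945 .1975 .16 88.4
python3 - <<'E'
from workcell import eyes
import cv2
cv2.imwrite("pics/w9.png",eyes.camera("wrist")["color"][:,:,::-1])
E
```

```text
clock: 13.88
eef_pos: [0.6136, -0.2213, 0.0874]
tool_rot: [0.849, 0.528, -0.002, -0.002]
ft_force: [0.9, -0.5, -0.3]
grip_width: 0.0429
t 13.88 pos [ 0.6136 -0.2213  0.0874] F [ 0.9 -0.5 -0.3] w 0.0429 q [-0.35  0.63  0.23  1.17  0.    1.68]
travel [ 0.3232 -0.2922 -0.071 ] dr [-0.0063 -0.0007 -0.4293]
```

View pics/w9.png

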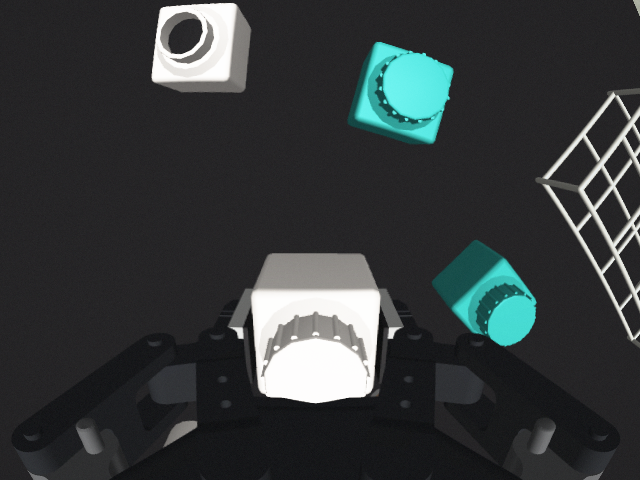

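```bash
python3 -m crank '{"dr":[[0,0,0],[0,0,-0.05],[0,0,-0.1],[0,0,-0.16],[0,0,-0.22],[0,0,-0.28],[0,0,-0.34],[0,0,-0.4],[0,0,-0.429],[0,0,-0.429]],"travel":[[0,0,-0.045],[0.02,-0.018,-0.071],[0.06,-0.054,-0.071],[0.1,-0.09,-0.071],[0.14,-0.127,-0.071],[0.18,-0.163,-0.071],[0.22,-0.199,-0.071],[0.26,-0.235,-0.071],[0.3,-0.271,-0.071],[0.323,-0.292,-0.06]],"hand":[0.025,0.025,0.025,0.025,0.025,0.025,0.025,0.025,0.025,0.025]}'; python3 go.py .4945 .1975 .06 88.4
```

```text
clock: 15.18
eef_pos: [0.4964, 0.1994, 0.1507]
tool_rot: [0.716, 0.698, 0.002, 0.001]
ft_force: [1.0, 0.4, -1.6]
grip_width: 0.0431
t 15.18 pos [0.4964 0.1994 0.1507] F [ 1.   0.4 -1.6] w 0.0431 q [ 0.38  0.35 -0.05  1.16  0.    1.98]
travel [-0.0021 -0.0021  0.0907] dr [ 0.0034 -0.0018  0.0024]
```

```bash
python3 -m crank '{"dr":[[0,0,0],[0,0,0],[0,0,0],[0,0,0]],"travel":[[-0.002,-0.002,0.04],[-0.002,-0.002,0.075],[-0.002,-0.002,0.09],[-0.002,-0.002,0.09]],"hand":[0.025,0.025,0.025,0.025]}'; python3 go.py .4945 .1975 .021 88.4
python3 - <<'E'
from workcell import eyes
import cv2
cv2.imwrite("pics/w10.png",eyes.camera("wrist")["color"][:,:,::-1])
E
```

```text
clock: 15.68
eef_pos: [0.4938, 0.1944, 0.0589]
tool_rot: [0.717, 0.697, -0.001, -0.0]
ft_force: [0.3, 0.6, -0.4]
grip_width: 0.0431
t 15.68 pos [0.4938 0.1944 0.0589] F [ 0.3  0.6 -0.4] w 0.0431 q [ 0.38  0.44 -0.19  0.94 -0.    1.97]
travel [0.0031 0.0007 0.0379] dr [-0.0015  0.0006 -0.0004]
```

View pics/w10.png

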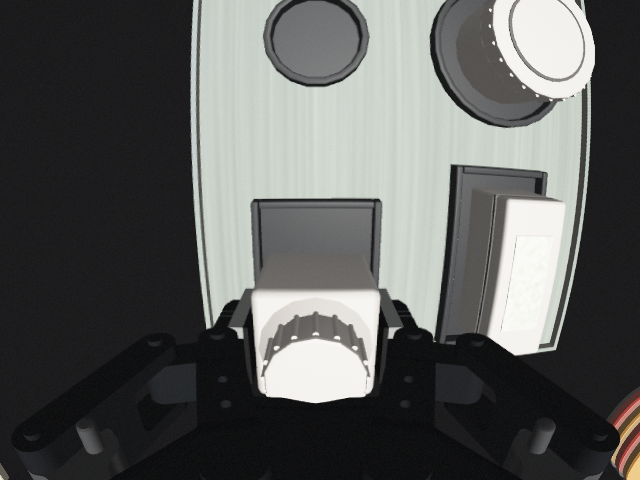

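The bottle is square and in line with the square holder (walls at columns 252 and 381). Lower and release.

```bash
python3 -m crank '{"dr":[[0,0,0],[0,0,0],[0,0,0],[0,0,0],[0,0,0],[0,0,0],[0,0,0],[0,0,0],[0,0,0],[0,0,0]],"travel":[[0.002,0,0.018],[0.002,0,0.032],[0.002,0,0.038],[0.002,0,0.038],[0.002,0,0.038],[0.002,0,0.038],[0.002,0,0.038],[0.002,0,0.01],[0.002,0,-0.05],[0.002,0,-0.1]],"hand":[0.025,0.025,0.025,0.025,0.065,0.065,0.065,0.065,0.065,0.065]}'; python3 go.py .61 -.354 .16 90
python3 - <<'E'
from workcell import eyes
import cv2
cv2.imwrite("pics/w11.png",eyes.camera("wrist")["color"][:,:,::-1])
E
```

```text
clock: 16.98
eef_pos: [0.4943, 0.1968, 0.1613]
tool_rot: [0.717, 0.697, 0.0, 0.0]
ft_force: [0.6, -0.1, 0.1]
grip_width: 0.0649
t 16.98 pos [0.4943 0.1968 0.1613] F [ 0.6 -0.1  0.1] w 0.0649 q [ 0.38  0.34 -0.04  1.19  0.    1.98]
travel [-0.5474  0.131   0.0012] dr [ 0.0007 -0.0003 -0.028 ]
```

View pics/w11.png

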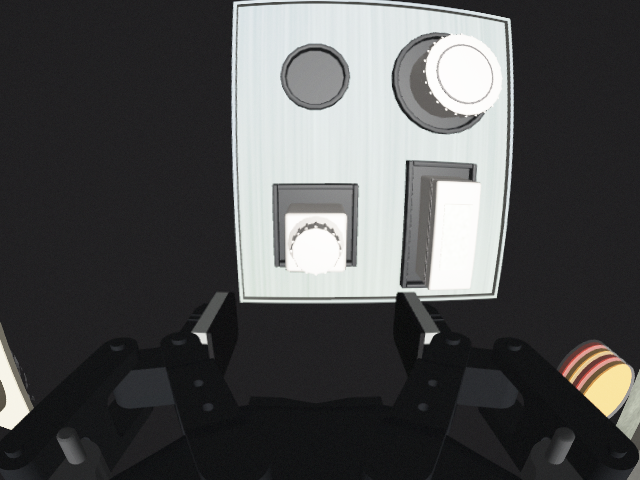

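The bottle is in the square holder (body centre about (316,242)). The vial is last.

```bash
python3 -m crank '{"dr":[[0,0,-0.028],[0,0,-0.028],[0,0,-0.028],[0,0,-0.028],[0,0,-0.028],[0,0,-0.028],[0,0,-0.028],[0,0,-0.028],[0,0,-0.028],[0,0,-0.028]],"travel":[[-0.547,0.131,0],[-0.547,0.131,0],[-0.547,0.131,0],[-0.547,0.131,0],[-0.547,0.131,0],[-0.547,0.131,0],[-0.547,0.131,0],[-0.547,0.131,0],[-0.547,0.131,0],[-0.547,0.131,0]],"hand":[0.055,0.055,0.055,0.055,0.055,0.055,0.055,0.055,0.055,0.055]}'; python3 go.py .61 -.354 .02 90
python3 - <<'E'
from workcell import eyes
import cv2
cv2.imwrite("pics/w12.png",eyes.camera("wrist")["color"][:,:,::-1])
E
```

```text
clock: 18.27
eef_pos: [0.609, -0.3586, 0.1565]
tool_rot: [0.709, 0.705, -0.001, -0.001]
ft_force: [-0.2, 0.0, -0.3]
grip_width: 0.0549
t 18.27 pos [ 0.609  -0.3586  0.1565] F [-0.2  0.  -0.3] w 0.0549 q [-0.53  0.71  0.54  1.41 -0.    1.05]
travel [0.0046 0.0012 0.1365] dr [-0.0017  0.     -0.0062]
```

View pics/w12.png

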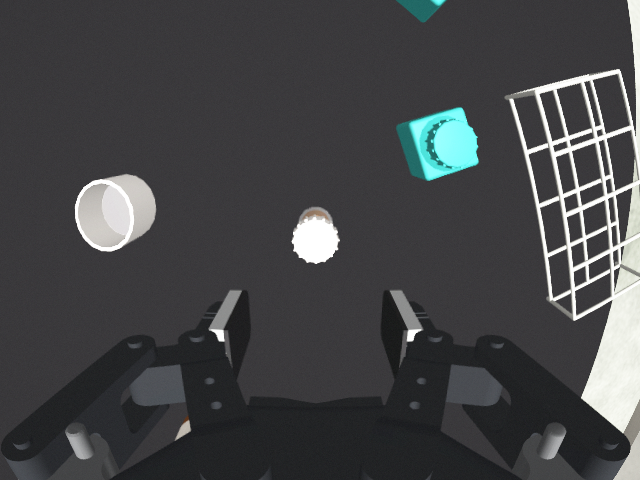

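```bash
python3 -m crank '{"dr":[[0,0,0],[0,0,0],[0,0,0]],"travel":[[0,0,0.03],[0,0,0.06],[0,0,0.06]],"hand":[0.055,0.055,0.055]}'; python3 go.py .61 -.354 .02 90
```

```text
clock: 18.7
eef_pos: [0.6079, -0.3507, 0.0965]
tool_rot: [0.706, 0.708, -0.001, -0.003]
ft_force: [-0.1, 0.0, -0.1]
grip_width: 0.055
t 18.7 pos [ 0.6079 -0.3507  0.0965] F [-0.1  0.  -0.1] w 0.055 q [-0.52  0.73  0.43  1.28  0.    1.05]
travel [-0.0036  0.0025  0.0765] dr [-0.0059 -0.0038  0.0019]
```

```bash
python3 -m crank '{"dr":[[0,0,0],[0,0,0],[0,0,0],[0,0,0],[0,0,0],[0,0,0],[0,0,0],[0,0,0],[0,0,0],[0,0,0]],"travel":[[-0.002,0.002,0.03],[-0.002,0.002,0.06],[-0.002,0.002,0.077],[-0.002,0.002,0.077],[-0.002,0.002,0.077],[-0.002,0.002,0.077],[-0.002,0.002,0.077],[-0.002,0.002,0.077],[-0.002,0.002,0.05],[-0.002,0.002,0]],"hand":[0.055,0.055,0.055,0.055,0.015,0.015,0.015,0.015,0.015,0.015]}'; python3 go.py .498 .3175 .16 90
python3 - <<'E'
from workcell import eyes
import cv2
cv2.imwrite("pics/w13.png",eyes.camera("wrist")["color"][:,:,::-1])
E
```

```text
clock: 19.95
eef_pos: [0.6098, -0.3546, 0.0969]
tool_rot: [0.707, 0.707, -0.001, -0.003]
ft_force: [-0.6, -0.3, -1.0]
grip_width: 0.0285
t 19.95 pos [ 0.6098 -0.3546  0.0969] F [-0.6 -0.3 -1. ] w 0.0285 q [-0.53  0.74  0.44  1.29  0.    1.04]
travel [ 0.6723 -0.1123 -0.0601] dr [-0.0059 -0.0034 -0.0001]
```

View pics/w13.png

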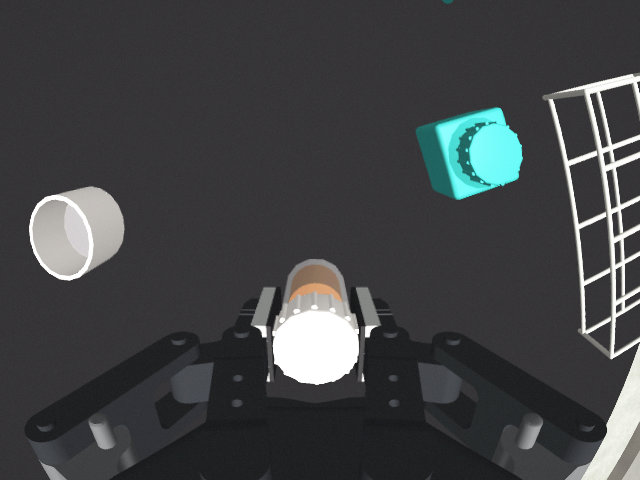

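```bash
python3 -m crank '{"dr":[[0,0,0],[0,0,0],[0,0,0],[0,0,0],[0,0,0],[0,0,0],[0,0,0],[0,0,0],[0,0,0],[0,0,0]],"travel":[[0,0,-0.04],[0.03,-0.005,-0.07],[0.085,-0.014,-0.07],[0.14,-0.023,-0.07],[0.195,-0.033,-0.07],[0.25,-0.042,-0.07],[0.305,-0.051,-0.07],[0.36,-0.06,-0.07],[0.415,-0.069,-0.07],[0.47,-0.078,-0.07]],"hand":[0.015,0.015,0.015,0.015,0.015,0.015,0.015,0.015,0.015,0.015]}'; python3 go.py .498 .3175 .16 90
```

```text
clock: 21.25
eef_pos: [0.5335, 0.116, 0.1696]
tool_rot: [0.707, 0.707, 0.0, 0.0]
ft_force: [1.7, 0.3, -0.9]
grip_width: 0.0289
t 21.25 pos [0.5335 0.116  0.1696] F [ 1.7  0.3 -0.9] w 0.0289 q [0.21 0.36 0.01 1.22 0.   1.79]
travel [ 0.2015 -0.0356  0.0096] dr [ 0.001  -0.0002 -0.0003]
```

```bash
python3 -m crank '{"dr":[[0,0,0],[0,0,0],[0,0,0],[0,0,0],[0,0,0],[0,0,0],[0,0,0],[0,0,0],[0,0,0]],"travel":[[0.055,-0.01,0],[0.11,-0.02,0],[0.16,-0.029,0],[0.195,-0.035,0],[0.2015,-0.0355,0],[0.2015,-0.0355,0.04],[0.2015,-0.0355,0.08],[0.2015,-0.0355,0.1],[0.2015,-0.0355,0.1]],"hand":[0.015,0.015,0.015,0.015,0.015,0.015,0.015,0.015,0.015]}'; python3 go.py .498 .3175 .027 90
python3 - <<'E'
from workcell import eyes
import cv2
cv2.imwrite("pics/w14.png",eyes.camera("wrist")["color"][:,:,::-1])
E
```

```text
clock: 22.38
eef_pos: [0.4972, 0.3138, 0.0674]
tool_rot: [0.708, 0.707, -0.002, -0.0]
ft_force: [-0.6, -0.2, -0.1]
grip_width: 0.0287
t 22.38 pos [0.4972 0.3138 0.0674] F [-0.6 -0.2 -0.1] w 0.0287 q [ 0.56  0.53 -0.01  1.04 -0.    2.14]
travel [0.0038 0.0009 0.0404] dr [-0.0038  0.0029 -0.0013]
```

View pics/w14.png

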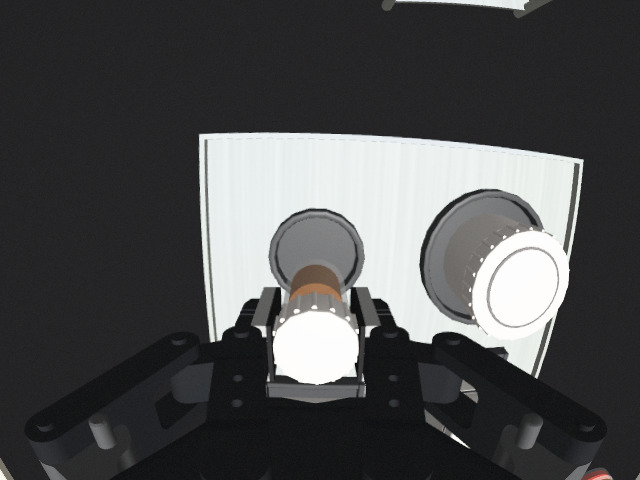

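The vial is centred over the small holder (column 316 on both). Lower and release.

```bash
python3 -m crank '{"dr":[[0,0,0],[0,0,0],[0,0,0],[0,0,0],[0,0,0],[0,0,0],[0,0,0],[0,0,0],[0,0,0],[0,0,0]],"travel":[[0.002,0,0.02],[0.002,0,0.034],[0.002,0,0.04],[0.002,0,0.04],[0.002,0,0.04],[0.002,0,0.04],[0.002,0,0.04],[0.002,0,0.01],[0.002,0,-0.05],[0.002,0,-0.1]],"hand":[0.015,0.015,0.015,0.015,0.055,0.055,0.055,0.055,0.055,0.055]}'; python3 go.py .3 -.3 .25 90
python3 - <<'E'
from workcell import eyes
import cv2
cv2.imwrite("pics/w15.png",eyes.camera("wrist")["color"][:,:,::-1])
E
```

```text
clock: 23.68
eef_pos: [0.4985, 0.3179, 0.1711]
tool_rot: [0.707, 0.707, 0.0, 0.0]
ft_force: [1.4, 0.8, -0.3]
grip_width: 0.0552
t 23.68 pos [0.4985 0.3179 0.1711] F [ 1.4  0.8 -0.3] w 0.0552 q [ 0.57  0.45  0.15  1.27 -0.    2.14]
travel [-0.6179 -0.1985 -0.0792] dr [ 0.0005 -0.0003  0.    ]
```

View pics/w15.png

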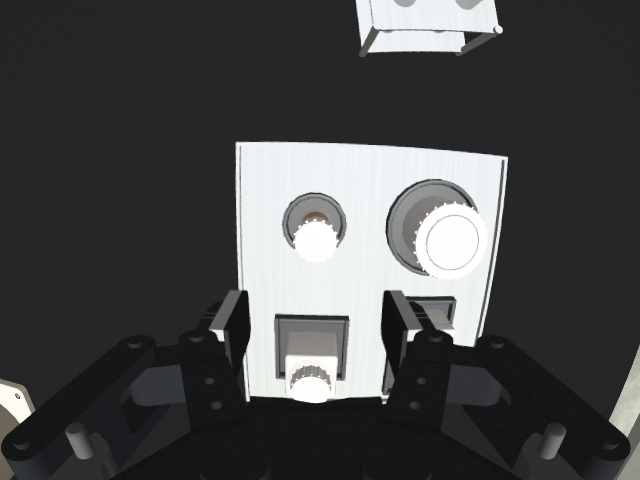

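The vial stands in the small holder. I'll move the arm aside and measure everything from above.

```bash
python3 -m crank '{"dr":[[0,0,0],[0,0,0],[0,0,0],[0,0,0],[0,0,0],[0,0,0],[0,0,0],[0,0,0],[0,0,0],[0,0,0]],"travel":[[0,0,-0.05],[-0.05,-0.02,-0.08],[-0.1,-0.05,-0.08],[-0.15,-0.08,-0.08],[-0.2,-0.11,-0.08],[-0.25,-0.14,-0.08],[-0.3,-0.17,-0.08],[-0.35,-0.19,-0.08],[-0.4,-0.198,-0.08],[-0.4,-0.198,-0.08]],"hand":[0.055,0.055,0.055,0.055,0.055,0.055,0.055,0.055,0.055,0.055]}'
python3 - <<'E'
from workcell import eyes
from h import *
t=eyes.camera("top");s=eyes.camera("scene");im=t["color"]
cv2.imwrite("pics/tf.png",im[:,:,::-1])
cv2.imwrite("pics/sf.png",cv2.resize(s["color"][120:270,310:510],None,fx=4,fy=4)[:,:,::-1])
up=cv2.resize(im,None,fx=8,fy=8,interpolation=cv2.INTER_CUBIC)
big=lambda m:max(cv2.findContours(m,cv2.RETR_EXTERNAL,cv2.CHAIN_APPROX_NONE)[0],key=cv2.contourArea)
for n,X,z,e in [("pot",(.601,.3155),.056,16),("vial",(.498,.3175),.066,9),("bottle",(.4945,.1975),.052,14),("box",(.598,.1955),.050,22),("opot",(.4434,-.3365),.044,24),("obot",(.612,-.0813),.046,24)]:
    u=proj(t,[*X,z]);cx,cy=np.round(u).astype(int);h=24
    g=up[(cy-h)*8:(cy+h)*8,(cx-h)*8:(cx+h)*8]
    print(n,"px",(cx,cy),end=" ")
    for th in (200,238):
        m=(g.min(2)>th).astype(np.uint8)*255
        if not m.any(): continue
        p=(big(m).reshape(-1,2)+.5)/8-.5+[cx-h,cy-h]
        w=np.array([ray(t,*q,z)[:2] for q in p],np.float32)*1000
        c,r=cv2.minEnclosingCircle(w);b=cv2.minAreaRect(w)
        print(th,np.round(c,1),round(r,1),np.round(b[0],1),np.round(b[1],1),round(b[2],1),end=" | ")
    print()
E
```

```text
clock: 24.98
eef_pos: [0.2996, -0.0849, 0.2494]
tool_rot: [0.71, 0.704, 0.0, 0.001]
ft_force: [-0.0, 0.0, -0.4]
grip_width: 0.0548
pot px (np.int64(163), np.int64(221)) 200 [602.2 312.9] 70.4 [602.3 313.4] [ 98.6 101.2] 88.5 | 238 [603.  315.9] 28.0 [602.7 315.5] [55.2 54.9] 12.6 | 
vial px (np.int64(160), np.int64(270)) 200 [498.9 314.6] 67.8 [499.1 315. ] [94.3 98.6] 88.6 | 238 [500.2 318.7] 13.2 [499.7 318.8] [25.4 24.7] 65.7 | 
bottle px (np.int64(219), np.int64(271)) 200 [495.  199.7] 71.1 [495.  199.7] [101.6  99.4] 88.6 | 238 [500.1 202.2] 18.5 [499.1 200.1] [29.2 32. ] 89.7 | 
box px (np.int64(220), np.int64(221)) 200 [599.9 197.4] 72.3 [599.9 197.4] [101.3 103.1] 89.4 | 238 [599.6 196.4] 42.2 [599.7 196.4] [79.9 32.3] 88.4 | 
opot px (np.int64(479), np.int64(289)) 200 [ 443.4 -336.5] 28.6 [ 441.6 -334.7] [56.6 50.9] 44.9 | 
obot px (np.int64(352), np.int64(211)) 200 [612.2 -81.4] 28.5 [612.1 -81.2] [42.8 43. ] 59.4 | 238 [607.3 -61.9] 6.3 [606.7 -59.2] [12.5  7.1] 13.9 |
```

View pics/tf.png

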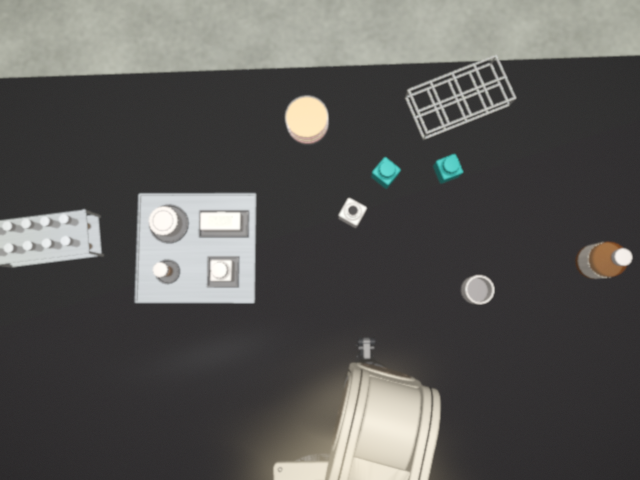

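View pics/sf.png

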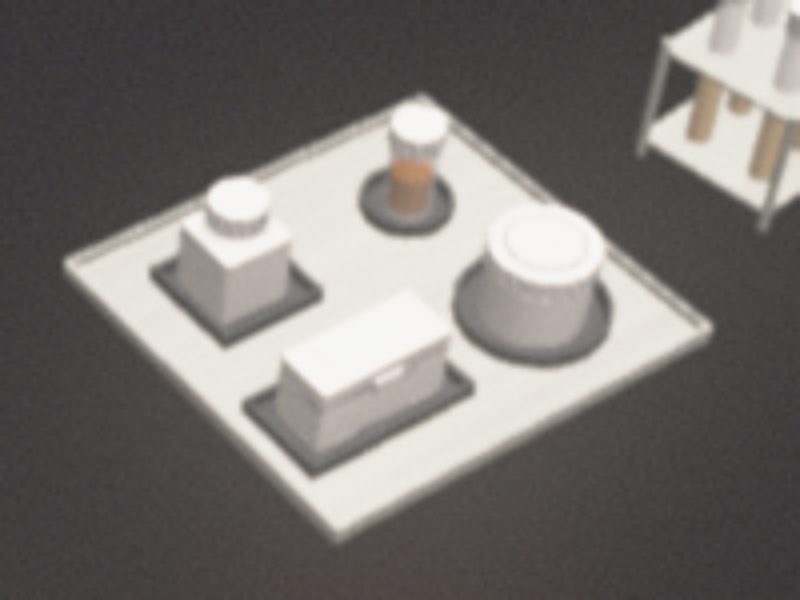

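The final views show all four upright in their holders. Pot, vial and box are within 3 mm of their holder centres. The look-alikes read as at the start, and the arm is clear.

```bash
python3 -c "
from workcell import job
print(job.job_done())"
```

```text
the job is handed in; nothing more can be done
None
```

I placed the lidded pot, slide box, capped square bottle and vial, in that order, in their matching holders. I handed the job in at about 25 s of the 115 s allowed.

**Positions:** the last top-view check put the pot, vial and slide box within about 3 mm of their holder centres. The bottle read about 5 mm off, because its body and cap merged in the bright mask. The wrist and scene pictures show it inside its holder and upright.

**Look-alikes:** both open containers read within about 1 mm of where they began by their fitted circle or square. A rectangle fit of the open pot's partly dark rim read about 2.5 mm off. I did not touch the turquoise bottles.

**Not measured:** I judged depth in the holders only from the lowering heights and the pictures. No contact problem showed, and the force readings stayed below about 7 N.

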